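# Build the pressing stack for a bush on the press bolster

### The job

Build the stack for pressing a bush on the grey bolster plate, from the bottom up, one piece at a time: first the wide support ring into the plate's round recess, then the pulley hub with its spigot in the ring, then the headed bush into the hub's bore, and last the pressing cap over the bush's head. Every piece must end upright and fully home on the one below, let go and at rest; leave the vice, the narrow collar and the grease tin where they are.

Things in the scene. Friction and masses are not known exactly. Their poses are not given: they have to be found in the camera images.
- bolster: Fixed grey square plate, 110 x 110 mm, 25 mm high, lying flat with one round dark-floored blind recess in the middle of its top: 66 mm across, 8 mm deep (its floor is 17 mm above the plate's underside). Origin: centre of its underside, on the recess's axis; z up, x and y along its edges.
- support_ring: Loose plain steel ring standing flat, the wide one: outside 60 mm, open bore 36 mm, 30 mm high, about 0.4 kg. In the bolster's recess there are 3 mm of play all round and 22 mm of the ring stand proud. Origin: centre of underside, z up.
- hub: Loose aluminium pulley hub, 44 mm high, 0.25 kg, on its spigot. From below: spigot 31 mm across, 10 high; flange 64 across, from 10 to 22, with six small holes; boss 44 across, from 22 to 44, to grip, with a blind bore 27 across, 22 deep in its top. Seated, the spigot is in the ring's bore, the flange on the ring, hub's underside 20 mm above the ring's. Origin: centre of underside, z up.
- bush: Loose brass headed bush, 34 mm high, 0.16 kg, standing shank down. Shank 22 mm across, 18 long; head above it 36 across, from 18 to 34, with a 13 mm hole in its top. Seated, the shank is in the hub's bore (2.5 mm play), the head rests on the boss, bush's underside 26 mm above the hub's. Origin: centre of underside, z up.
- cap: Loose steel pressing cap, 46 mm high, 0.28 kg, on its skirt. Disc 50 mm across, 20 high, with a round pocket 42 across, 8 deep, open downward; on top a solid grip stem 26 across, from 20 to 46. Seated, the pocket is over the bush's head (3 mm play) and rests on it, cap's underside 26 mm above the bush's. Origin: centre of underside, z up.
- collar: Bystander: loose narrow steel collar, outside 40 mm, bore 20 mm, 24 mm high. Not part of the stack. Origin: centre of underside, z up.
- tin: Bystander: loose closed green grease tin with a white lid, 52 mm across, 48 mm high. Origin: centre of underside, z up.
- vice: Bystander: loose toolmaker's vice, 110 x 50 mm base with two jaws, 50 mm high overall, 1.3 kg; its screw points to its -x and reaches 68 mm from the origin. Origin: centre of the underside of its base, z up, x along its length.

How it is judged:
By the outcome, as a careful person would: the job done as asked, in the order asked, and still so for the second after the job is handed in, with the robot touching nothing.
It also fails if it takes over 128 s, if anything falls off the work surface, if the arm or the gripper's body presses on something with over 40 N, if the wrist force passes 120 N, or if a joint passes its speed limit or range.

### The arm

A 6-joint arm with a two-finger parallel gripper is mounted at the origin on the work surface. World frame = base frame: x ahead of the robot, y to its left, z up, the work surface at z = 0. Lengths are in m, angles in degrees, forces in N, time in s.
With the tool pointing down it reaches from about 0.25 to 0.725 m from the base axis. Payload 9.7 kg.
Tool frame: the origin (TCP) lies at the very end of the fingers, on their centre line; the grasp point (between the pads) lies 19 mm behind it (bot.hold_point_z is the distance from the TCP to the grasp point, in m); z points along the fingers, y is the line along which they close (so a half turn about z gives the same grasp; the last joint's range is limited). The gripper opens to 85 mm and grips with 20 to 120 N. Pads are 22 mm wide; open, the fingers measure 114 mm over their backs; the gripper's body (76 mm by 85 mm) begins 54 mm behind the grasp point. The pads swing forward as they close: fully open they stand 13 mm farther back than shut.
Start: joints at [68.411, 4.979, 10.078, 95.1, 0, 90], TCP at [0.202, 0.511, 0.231] pointing down, gripper open.
Joint ranges: [-179.16, 179.16], [-48.56, 103.87], [-65.8, 70.77], [-126.05, 130.52], [-82.76, 87.17], [-180, 180]. Speed limits (degrees/s): [127.2, 127.2, 147.25, 180, 180, 180].

### API

Orientations are given as [roll, pitch, yaw] about the fixed x, y, z axes, in that order (R = Rz(yaw) Ry(pitch) Rx(roll)).
In Python, from workcell import bot gives the robot as it stands.
- The arm moves only by the tool play_rows, never from a script. Its argument "targets" is a list of rows, each an object with "grip": the closure in counts, from 0 (fully open) to 255 (shut); "linear": the shift along the world's x, y, z in cm, a list of three; "delta_rot": the turn, a rotation vector about the world's x, y, z in rad, a list of three. A call has 1 to 10 rows; each row is the pose to reach, as a shift and turn from the pose commanded when the call began; what a row does not reach only later rows make up. A row lasts 1/10 s, in which the tool goes at most 50 mm and 8.59 degrees, less where a joint would pass 70% of its speed; a pose out of reach is approached as far as the arm can. A call with a gripper value outside its range is refused whole. The fingers move at their own pace and stop on an object; "force" is the grip in N (left out, the last holds). Time passes only in rows, so rows that repeat a pose let the fingers close. It gives the time, the measured TCP pose, the force, the opening and the grip force at its end, in the units of the state.
- bot.get_obs(): the state, without advancing time (a new reading comes with each control period).
- bot.camera(name): name is "scene" or "side" or "wrist"; returns a dict with "color" (384x512x3 uint8, red, green, blue), "range_z" (384x512 float32, m along the optical axis (not along the pixel's ray), 0 where there is no reading), "fov_y" (degrees; the focal length in pixels is half the picture's height over the tangent of half this angle, whatever the lens; pixels are square), "cx", "cy" (the principal point, pixels), "world_to_cam" (4x4, takes a point from world to camera coordinates). Camera axes: x right, y up, looking along -z (the intrinsics and any distortion apply to the point x, -y, -z); pixel columns grow to the right and rows downward; lengths in m; the calibration is good to about 2 mm. The wrist camera is an equidistant fisheye: a pixel r from the principal point sees the ray r / f radians off the axis. A picture is of the moment at which its call begins.
- bot.job_done(): hands the job in; it is judged then, once.
Trained networks look in a picture, given as the dict that the camera call returned (one of the last four; its "shot" number tells which), for a name from the list of things; names that differ only in an ending like _2 or _b are one class to them, and where a whole thing is asked for, a point or a joint stands for the part that bears it (a point fixed in the world has none). Each returns a list of dicts, best first, with "conf" (0 to 1); they miss things now and then, are a little off and sometimes report something else, mostly with a low value. They report only what shows in the picture. A call takes as long as a camera call.
- bot.search_frame(picture, target): "box" ([left, top, right, bottom] in pixels, round what is visible of it).
- bot.trace(picture, target): "pixels" (384x512 bool, what is visible of it) and "box" ([left, top, right, bottom] in pixels, round what is visible of it).
- bot.pinpoint(picture, target): "pixel" ([column, row] in pixels: a listed point, or the origin of a listed thing).
The state is a dict: "time": time; "q": joint angles; "qd": joint speeds; "joint_efforts": joint torques, N m; "ee_pos": TCP position; "tcp_rot": TCP orientation; "wrist_force": force on the tool from outside, world axes, zero at the start; "torque": the same for the moment, N m; "opening": finger opening in m; "grasp_force": force on a finger pad.
Only numpy, scipy, OpenCV 4.12 (cv2) and the standard library are available. Lean on these libraries where they do the work, as an engineer would, in place of code of your own. Each camera call takes 0.05 s, during which the arm holds its last target. There are 200 camera calls.

## Working session

There is one attempt and no reset: what is moved stays moved. The work goes in short steps, Python scripts to look and compute and a tool call to move; the robot and the scene stay as the last step left them, time stands still between calls to the robot, and variables do not carry over. Pictures are saved under pics/ and viewed, at most 14 in all, crops included, and the job is handed in when it is done.

Besides the shell and the picture viewer there is one more tool, called as name(argument=value, ...), one argument or row to a line, values as JSON. play_rows: Moves the arm, as the interface text tells. Its arguments: {"type":"object","properties":{"targets":{"type":"array","items":{"type":"object","properties":{"grip":{"type":"number"},"linear":{"type":"array","items":{"type":"number"}},"delta_rot":{"type":"array","items":{"type":"number"}}}}},"force":{"type":"number"}},"required":["targets"]}

```bash
mkdir -p pics
cat > h.py <<'E'
import numpy as np, cv2
from workcell import bot
NAMES=["bolster","support_ring","hub","bush","cap","collar","tin","vice"]
def cloud(p):
    f=p["color"].shape[0]/2/np.tan(np.radians(p["fov_y"])/2)
    v,u=np.mgrid[0:384,0:512]; z=p["range_z"]
    a=(u-p["cx"])/f; b=(v-p["cy"])/f
    P=np.stack([a*z,-b*z,-z,np.ones_like(z)],-1)
    W=P@np.linalg.inv(p["world_to_cam"]).T
    W[z==0]=np.nan
    return W[...,:3]
def save(p,n): cv2.imwrite("pics/"+n+".png",p["color"][...,::-1])
E
python3 - <<'E'
from h import *
s=bot.get_obs(); print(s)
for c in ["scene","side"]:
    p=bot.camera(c); save(p,c+"0"); W=cloud(p)
    print(c,p["fov_y"],np.linalg.inv(p["world_to_cam"])[:3,3].round(3))
    for n in NAMES:
        for t in bot.trace(p,n)[:2]:
            X=W[t["pixels"]]; X=X[~np.isnan(X[:,0])]
            if len(X)<10: continue
            zt=np.percentile(X[:,2],97); T=X[X[:,2]>zt-.006]
            c0,r=cv2.minEnclosingCircle(T[:,:2].astype(np.float32))
            print(n,round(t["conf"],2),np.round(t["box"]),"ztop",zt.round(4),"c",np.round(c0,4),"r",round(r,4),len(T))
E
```

```text
{'time': 0.0, 'q': array([6.84126574e+01, 5.01293223e+00, 1.00353241e+01, 9.50987593e+01,
       8.34398208e-04, 9.00009785e+01]), 'qd': array([-0.04856735,  0.01348167, -0.04430568,  0.03160732, -0.09002319,
       -0.11113655]), 'joint_efforts': array([ 1.05775111e-03, -5.20385993e+01,  4.64806366e+01,  1.60574808e-02,
        1.02458800e-04, -7.51021986e-06]), 'ee_pos': array([0.20227224, 0.51122256, 0.23057327]), 'tcp_rot': array([-1.79923633e+02, -8.33093202e-04,  1.58411678e+02]), 'wrist_force': array([-0.48796509,  0.05757088, -0.58301223]), 'torque': array([-0.01472282, -0.03842636, -0.03943016]), 'grasp_force': 0.0, 'opening': 0.0856857722408238}
scene 49.234792403989736 [1.165 0.026 0.62 ]
bolster 0.84 [ 64. 171. 134. 223.] ztop 0.0271 c [ 0.5791 -0.3146] r 0.0772 1666
support_ring 0.83 [306. 211. 344. 247.] ztop 0.0321 c [0.6316 0.133 ] r 0.0312 419
support_ring 0.55 [182. 211. 201. 234.] ztop 0.0362 c [ 0.6403 -0.1223] r 0.0188 205
hub 0.84 [302. 157. 329. 184.] ztop 0.0456 c [0.473  0.1186] r 0.0229 181
bush 0.57 [178. 211. 200. 233.] ztop 0.0361 c [ 0.6403 -0.1223] r 0.
[... 343 characters left out ...]
.567  0.666]
bolster 0.67 [277. 313. 364. 382.] ztop 0.0258 c [ 0.5783 -0.3188] r 0.076 3470
support_ring 0.95 [274. 144. 303. 170.] ztop 0.0295 c [0.6329 0.1291] r 0.0302 269
hub 0.57 [208. 156. 236. 182.] ztop 0.0434 c [0.4749 0.1151] r 0.0235 161
hub 0.25 [296. 186. 319. 217.] ztop 0.0455 c [ 0.6367 -0.0122] r 0.0125 91
bush 0.76 [318. 232. 332. 257.] ztop 0.0347 c [ 0.6413 -0.1244] r 0.0186 228
cap 0.93 [291. 187. 318. 218.] ztop 0.0457 c [ 0.6374 -0.0115] r 0.013 100
collar 0.92 [231. 250. 252. 277.] ztop 0.0242 c [ 0.4828 -0.1343] r 0.0205 251
tin 0.91 [218. 186. 245. 214.] ztop 0.0483 c [0.486 0.01 ] r 0.0249 348
vice 0.94 [206. 105. 257. 134.] ztop 0.0493 c [0.5245 0.283 ] r 0.06 245
```

View pics/scene0.png

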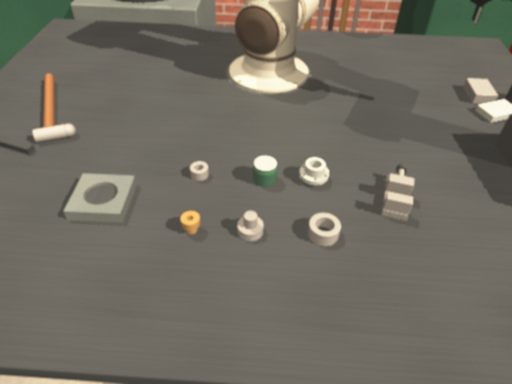

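View pics/side0.png

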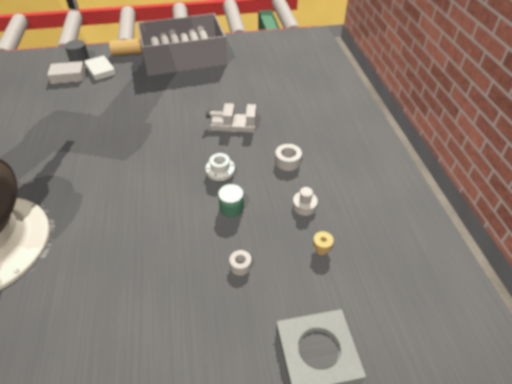

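Scene view: bolster about (100,197), ring (325,229), hub (315,170), bush (190,220), cap (250,227). The side view agrees, and the networks' heights match the given sizes. I'll move above the ring and look with the wrist camera.

play_rows(
  targets=[
    {"grip": 0,"linear": [4,-4,0],"delta_rot": [0,0,0]},
    {"grip": 0,"linear": [8,-7,-1],"delta_rot": [0,0,0]},
    {"grip": 0,"linear": [12,-10.5,-1],"delta_rot": [0,0,0]},
    {"grip": 0,"linear": [16,-14,-1],"delta_rot": [0,0,0]},
    {"grip": 0,"linear": [20,-17.5,-2],"delta_rot": [0,0,0]},
    {"grip": 0,"linear": [24,-21,-2],"delta_rot": [0,0,0]},
    {"grip": 0,"linear": [28,-24.5,-3],"delta_rot": [0,0,0]},
    {"grip": 0,"linear": [32,-28,-4],"delta_rot": [0,0,0]},
    {"grip": 0,"linear": [36,-31.5,-5],"delta_rot": [0,0,0]},
    {"grip": 0,"linear": [39,-34.5,-5],"delta_rot": [0,0,0]},
  ],
)

```text
time: 1.9
ee_pos: [0.5756, 0.1816, 0.1824]
tcp_rot: [-180.0, -0.0, 158.4]
wrist_force: [0.7, 1.0, 0.3]
opening: 0.0854
grasp_force: 0.0
```

play_rows(
  targets=[
    {"grip": 0,"linear": [4,-3.5,0],"delta_rot": [0,0,0]},
    {"grip": 0,"linear": [4,-3.5,0],"delta_rot": [0,0,0]},
    {"grip": 0,"linear": [4,-3.5,0],"delta_rot": [0,0,0]},
    {"grip": 0,"linear": [4,-3.5,0],"delta_rot": [0,0,0]},
    {"grip": 0,"linear": [4,-3.5,0],"delta_rot": [0,0,0]},
  ],
)

```text
time: 2.4
ee_pos: [0.6137, 0.1494, 0.1837]
tcp_rot: [180.0, 0.0, 158.5]
wrist_force: [-0.2, -1.1, 0.0]
opening: 0.0857
grasp_force: 0.0
```

```bash
cat >> h.py <<'E'
def wcloud(p):
    f=192/np.tan(np.radians(p["fov_y"])/2)
    v,u=np.mgrid[0:384,0:512]; z=p["range_z"]
    a=u-p["cx"]; b=v-p["cy"]; r=np.hypot(a,b)+1e-9; t=np.tan(np.minimum(r/f,1.5))
    P=np.stack([a/r*t*z,-b/r*t*z,-z,np.ones_like(z)],-1)
    W=P@np.linalg.inv(p["world_to_cam"]).T
    W[z==0]=np.nan
    return W[...,:3]
def look(n,zlo,zhi,name=None,cam="wrist"):
    p=bot.camera(cam); W=wcloud(p) if cam=="wrist" else cloud(p)
    if name: save(p,name)
    for t in bot.trace(p,n)[:2]:
        X=W[t["pixels"]]; X=X[~np.isnan(X[:,0])]
        print(n,round(t["conf"],2),np.round(t["box"]),"z pct",np.percentile(X[:,2],[3,50,97]).round(4))
        T=X[(X[:,2]>zlo)&(X[:,2]<zhi)]
        if len(T)<10: continue
        c0,r=cv2.minEnclosingCircle(T[:,:2].astype(np.float32))
        print("  circ",np.round(c0,4),"r",round(r,4),"box",np.percentile(T[:,:2],[0.5,99.5],axis=0).round(4).tolist(),len(T))
    s=bot.get_obs(); print("tcp",s["ee_pos"].round(4),s["tcp_rot"].round(2),"q",s["q"].round(1),"t",s["time"])
    return p,W
E
python3 - <<'E'
from h import *
p,W=look("support_ring",0.024,0.036,"w1")
print(p["fov_y"],p["cx"],p["cy"],np.linalg.inv(p["world_to_cam"]).round(3))
E
```

```text
support_ring 0.77 [213. 159. 274. 221.] z pct [0.0051 0.0296 0.0312]
  circ [0.6309 0.1325] r 0.03 box [[0.6016, 0.1037], [0.6592, 0.1613]] 1576
tcp [0.6139 0.1494 0.1838] [1.7997e+02 3.0000e-02 1.5851e+02] q [13.7 15.7 17.1 91.4  0.  35.2] t 2.5
65.70646984690485 252.41850044875952 190.8261352400752 [[ 0.366 -0.882 -0.297  0.537]
 [ 0.931  0.347  0.116  0.179]
 [ 0.    -0.319  0.948  0.327]
 [ 0.     0.     0.     1.   ]]
```

View pics/w1.png

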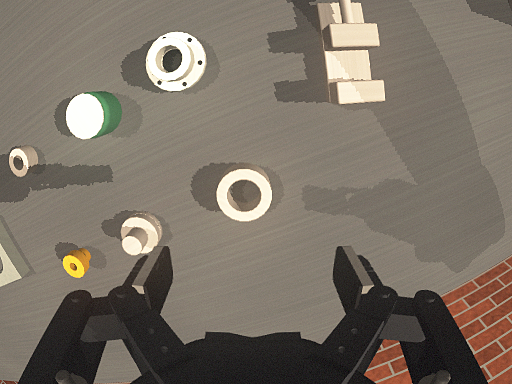

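The picture shows the ring at about (244,193) between and ahead of the open fingers; the fit gives r = 30 mm at (0.631, 0.132). Descending.

play_rows(
  targets=[
    {"grip": 0,"linear": [1.7,-1.7,0],"delta_rot": [0,0,0]},
    {"grip": 0,"linear": [1.7,-1.7,-4],"delta_rot": [0,0,0]},
    {"grip": 0,"linear": [1.7,-1.7,-8],"delta_rot": [0,0,0]},
    {"grip": 0,"linear": [1.7,-1.7,-12],"delta_rot": [0,0,0]},
    {"grip": 0,"linear": [1.7,-1.7,-14.5],"delta_rot": [0,0,0]},
    {"grip": 0,"linear": [1.7,-1.7,-16],"delta_rot": [0,0,0]},
    {"grip": 0,"linear": [1.7,-1.7,-17],"delta_rot": [0,0,0]},
    {"grip": 0,"linear": [1.7,-1.7,-17.4],"delta_rot": [0,0,0]},
    {"grip": 0,"linear": [1.7,-1.7,-17.4],"delta_rot": [0,0,0]},
  ],
)

```text
time: 3.4
ee_pos: [0.6318, 0.1315, 0.0099]
tcp_rot: [180.0, 0.0, 158.4]
wrist_force: [0.5, 0.6, 0.8]
opening: 0.0854
grasp_force: 0.0
```

play_rows(
  targets=[
    {"grip": 120,"linear": [0,0,0],"delta_rot": [0,0,0]},
    {"grip": 120,"linear": [0,0,0],"delta_rot": [0,0,0]},
    {"grip": 120,"linear": [0,0,0],"delta_rot": [0,0,0]},
    {"grip": 120,"linear": [0,0,0],"delta_rot": [0,0,0]},
    {"grip": 120,"linear": [0,0,0],"delta_rot": [0,0,0]},
    {"grip": 120,"linear": [0,0,0],"delta_rot": [0,0,0]},
    {"grip": 120,"linear": [0,0,0],"delta_rot": [0,0,0]},
    {"grip": 120,"linear": [0,0,0],"delta_rot": [0,0,0]},
  ],
  force=40,
)

```text
time: 4.2
ee_pos: [0.6324, 0.1315, 0.0111]
tcp_rot: [179.9, 0.1, 158.4]
wrist_force: [-0.9, 0.3, 4.9]
opening: 0.0585
grasp_force: 42.7
```

play_rows(
  targets=[
    {"grip": 120,"linear": [0,0,1],"delta_rot": [0,0,0]},
    {"grip": 120,"linear": [0,0,4],"delta_rot": [0,0,0]},
    {"grip": 120,"linear": [0,0,8],"delta_rot": [0,0,0]},
    {"grip": 120,"linear": [0,0,12],"delta_rot": [0,0,0]},
    {"grip": 120,"linear": [0,0,15],"delta_rot": [0,0,0]},
    {"grip": 120,"linear": [0,0,15],"delta_rot": [0,0,0]},
    {"grip": 120,"linear": [0,0,15],"delta_rot": [0,0,0]},
    {"grip": 120,"linear": [0,0,15],"delta_rot": [0,0,0]},
  ],
)

```text
time: 5.0
ee_pos: [0.6308, 0.1311, 0.1573]
tcp_rot: [-179.9, -0.1, 158.4]
wrist_force: [0.1, -0.2, -3.3]
opening: 0.0585
grasp_force: 44.3
```

Run:
```python
from h import *
look("support_ring",0,1,"w2")
print(bot.get_obs())
```

```text
support_ring 0.58 [195. 190. 312. 310.] z pct [0.1497 0.1757 0.1773]
  circ [0.7007 0.1001] r 0.1076 box [[0.6001, 0.1022], [0.6944, 0.1603]] 9657
tcp [0.6307 0.1311 0.1572] [-1.7990e+02 -1.5000e-01  1.5841e+02] q [11.7 17.5 16.3 89.   0.  33.3] t 5.1
{'time': 5.1, 'q': array([1.17418742e+01, 1.74780641e+01, 1.63399232e+01, 8.90447639e+01,
       5.11454178e-04, 3.33325111e+01]), 'qd': array([ 0.08372123, -0.08726853,  0.35710536,  0.08024872, -0.03511578,
       -0.01773562]), 'joint_efforts': array([-6.75225863e-03, -6.87695360e+01,  4.90934837e+01,  2.70661048e-02,
        3.13443261e-04, -5.75220793e-05]), 'ee_pos': array([0.63073617, 0.13110259, 0.15719497]), 'tcp_rot': array([-1.79899921e+02, -1.53097130e-01,  1.58409229e+02]), 'wrist_force': array([ 0.1993281 , -0.24900786, -3.96313747]), 'torque': array([-0.025626  ,  0.02689513, -0.04886535]), 'grasp_force': 44.298850893974304, 'opening': 0.05783810176409935}
```

View pics/w2.png

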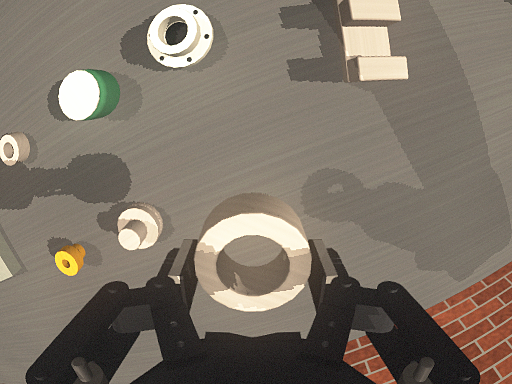

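The ring is held level (256,265), with the opening at 58 mm. I'll carry it towards the bolster and look at the recess from beside it.

play_rows(
  targets=[
    {"grip": 120,"linear": [0,-2,0],"delta_rot": [0,0,0]},
    {"grip": 120,"linear": [0,-5,0],"delta_rot": [0,0,0]},
    {"grip": 120,"linear": [0,-9,0],"delta_rot": [0,0,0]},
    {"grip": 120,"linear": [0,-13,0],"delta_rot": [0,0,0]},
    {"grip": 120,"linear": [0,-17,0],"delta_rot": [0,0,0]},
    {"grip": 120,"linear": [-1,-21,0],"delta_rot": [0,0,0]},
    {"grip": 120,"linear": [-1,-25,0],"delta_rot": [0,0,0]},
    {"grip": 120,"linear": [-2,-29,0],"delta_rot": [0,0,0]},
    {"grip": 120,"linear": [-2,-32,0],"delta_rot": [0,0,0]},
    {"grip": 120,"linear": [-2,-34,0],"delta_rot": [0,0,0]},
  ],
)

```text
time: 6.1
ee_pos: [0.6107, -0.2108, 0.158]
tcp_rot: [-180.0, -0.1, 158.3]
wrist_force: [0.4, 0.3, -3.5]
opening: 0.0583
grasp_force: 44.3
```

play_rows(
  targets=[
    {"grip": 120,"linear": [0,0,0],"delta_rot": [0,0,0]},
    {"grip": 120,"linear": [0,0,0],"delta_rot": [0,0,0]},
    {"grip": 120,"linear": [0,0,0],"delta_rot": [0,0,0]},
  ],
)

```text
time: 6.4
ee_pos: [0.6117, -0.2076, 0.1589]
tcp_rot: [180.0, -0.0, 158.5]
wrist_force: [0.2, 0.2, -3.5]
opening: 0.0582
grasp_force: 44.3
```

```bash
cat >> h.py <<'E'
def rim(W,mask=None,zlo=0,zhi=1,near=None,rad=.05):
    m=(W[...,2]>zlo)&(W[...,2]<zhi)
    if mask is not None: m&=mask
    if near is not None: m&=np.hypot(W[...,0]-near[0],W[...,1]-near[1])<rad
    X=W[m]; c,r=cv2.minEnclosingCircle(X[:,:2].astype(np.float32)); return np.round(c,4),round(r,4),len(X)
def circfit(x):
    A=np.c_[2*x,np.ones(len(x))]; s=np.linalg.lstsq(A,(x**2).sum(1),rcond=None)[0]
    r=np.sqrt(s[2]+s[0]**2+s[1]**2); e=np.hypot(x[:,0]-s[0],x[:,1]-s[1])-r
    return s[:2],r,e
def robfit(x):
    for _ in range(6):
        c,r,e=circfit(x); x=x[abs(e)<max(2*np.median(abs(e)),.0008)]
    return c.round(4),round(float(r),4),len(x)
E
python3 - <<'E'
from h import *
p,W=look("bolster",0.0225,0.03,"w3")
m=bot.trace(p,"bolster")[0]["pixels"]
# recess edge: brink pixels of plate-top next to lower pixels
z=W[...,2]; c0=np.array([.579,-.317]); d=np.hypot(W[...,0]-c0[0],W[...,1]-c0[1])
fl=(z<.0205)&(z>.012)&(d<.045); print("floor",np.nanmedian(z[fl]),rim(W,fl))
top=(z>.0225)&(z<.03)&(d<.05)
br=top&(cv2.dilate(((z<.0225)&(d<.045)).astype(np.uint8),np.ones((3,3)))>0)
print("rim",robfit(W[br][:,:2]))
# outer rectangle of plate top
T=W[(z>.022)&(z<.03)&(d<.085)][:,:2].astype(np.float32); print(cv2.minAreaRect(T))
# ring in hand
t=bot.trace(p,"support_ring")
tz=p and bot.get_obs()["ee_pos"]
X=(W[...,2]>.171)&(W[...,2]<.181)&(np.hypot(W[...,0]-tz[0],W[...,1]-tz[1])<.0315)
print("ringtop",rim(W,X),robfit(W[X&(cv2.erode(X.astype(np.uint8),np.ones((3,3)))==0)&(np.hypot(W[...,0]-tz[0],W[...,1]-tz[1])<.024)][:,:2]))
E
```

```text
bolster 0.74 [405. 112. 459. 156.] z pct [0.0033 0.0206 0.047 ]
  circ [ 0.6334 -0.0123] r 0.0122 box [[0.6226, -0.0218], [0.644, -0.0056]] 82
bolster 0.58 [ 83. 116. 216. 247.] z pct [0.0098 0.0247 0.0263]
  circ [ 0.5779 -0.3149] r 0.077 box [[0.523, -0.3705], [0.6326, -0.2606]] 7142
tcp [ 0.6118 -0.2075  0.1592] [ 1.7999e+02 -1.0000e-02  1.5850e+02] q [-18.7  17.6  16.7  89.1   0.    2.8] t 6.5
floor 0.01750019151423443 (array([ 0.5783, -0.3165]), 0.0335, 2625)
rim (array([ 0.5778, -0.3154]), 0.0333, 198)
((0.5781126618385315, -0.31596866250038147), (0.11080355942249298, 0.1117870882153511), 1.2630406618118286)
ringtop (array([ 0.6112, -0.2078]), 0.0315, 7001) (array([ 0.6104, -0.2075]), 0.0182, 254)
```

View pics/w3.png

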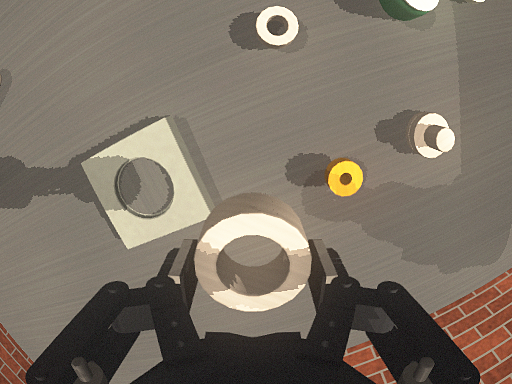

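The bolster is at lower left with its recess centred near (145,187), which fits as (0.578, -0.316) with r = 33 mm. The ring is held about 1 mm off the TCP in x.

play_rows(
  targets=[
    {"grip": 120,"linear": [-1,-3,0],"delta_rot": [0,0,0]},
    {"grip": 120,"linear": [-2,-7,0],"delta_rot": [0,0,0]},
    {"grip": 120,"linear": [-3.3,-10.8,0],"delta_rot": [0,0,0]},
    {"grip": 120,"linear": [-3.3,-10.8,-3],"delta_rot": [0,0,0]},
    {"grip": 120,"linear": [-3.3,-10.8,-6],"delta_rot": [0,0,0]},
    {"grip": 120,"linear": [-3.3,-10.8,-9],"delta_rot": [0,0,0]},
    {"grip": 120,"linear": [-3.3,-10.8,-11.5],"delta_rot": [0,0,0]},
    {"grip": 120,"linear": [-3.3,-10.8,-12],"delta_rot": [0,0,0]},
    {"grip": 120,"linear": [-3.3,-10.8,-12],"delta_rot": [0,0,0]},
    {"grip": 120,"linear": [-3.3,-10.8,-12],"delta_rot": [0,0,0]},
  ],
)

```text
time: 7.6
ee_pos: [0.5793, -0.3169, 0.041]
tcp_rot: [-180.0, 0.1, 158.4]
wrist_force: [0.2, -0.7, -2.0]
opening: 0.0583
grasp_force: 44.5
```

play_rows(
  targets=[
    {"grip": 120,"linear": [0,0.05,-0.4],"delta_rot": [0,0,0]},
    {"grip": 120,"linear": [0,0.05,-0.8],"delta_rot": [0,0,0]},
    {"grip": 120,"linear": [0,0.05,-1.1],"delta_rot": [0,0,0]},
    {"grip": 120,"linear": [0,0.05,-1.3],"delta_rot": [0,0,0]},
    {"grip": 120,"linear": [0,0.05,-1.3],"delta_rot": [0,0,0]},
    {"grip": 120,"linear": [0,0.05,-1.3],"delta_rot": [0,0,0]},
  ],
)

```text
time: 8.2
ee_pos: [0.5787, -0.3163, 0.028]
tcp_rot: [-180.0, 0.1, 158.4]
wrist_force: [-4.6, 2.5, 8.6]
opening: 0.0584
grasp_force: 45.4
```

play_rows(
  targets=[
    {"grip": 60,"linear": [0,0,0],"delta_rot": [0,0,0]},
    {"grip": 0,"linear": [0,0,0],"delta_rot": [0,0,0]},
    {"grip": 0,"linear": [0,0,0],"delta_rot": [0,0,0]},
    {"grip": 0,"linear": [0,0,0],"delta_rot": [0,0,0]},
    {"grip": 0,"linear": [0,0,0],"delta_rot": [0,0,0]},
    {"grip": 0,"linear": [0,0,1],"delta_rot": [0,0,0]},
    {"grip": 0,"linear": [0,0,4],"delta_rot": [0,0,0]},
    {"grip": 0,"linear": [0,0,8],"delta_rot": [0,0,0]},
    {"grip": 0,"linear": [0,3,12],"delta_rot": [0,0,0]},
    {"grip": 0,"linear": [0,6,14],"delta_rot": [0,0,0]},
  ],
)

```text
time: 9.2
ee_pos: [0.5792, -0.2565, 0.1709]
tcp_rot: [-180.0, 0.3, 158.3]
wrist_force: [0.8, -0.0, 0.1]
opening: 0.0854
grasp_force: 0.0
```

play_rows(
  targets=[
    {"grip": 0,"linear": [0.5,4,0],"delta_rot": [0,0,0]},
    {"grip": 0,"linear": [1,6,0],"delta_rot": [0,0,0]},
    {"grip": 0,"linear": [1,6,0],"delta_rot": [0,0,0]},
    {"grip": 0,"linear": [1,6,0],"delta_rot": [0,0,0]},
  ],
)

```text
time: 9.6
ee_pos: [0.5886, -0.1961, 0.1669]
tcp_rot: [-180.0, 0.0, 158.5]
wrist_force: [-1.2, -0.6, 0.6]
opening: 0.0855
grasp_force: 0.0
```

```bash
cat >> h.py <<'E'
def ringlook(c,zt,rin,rout,name=None):
    """fit of a top annulus at height zt near c; inner edge fit + tilt of plane"""
    p=bot.camera("wrist"); W=wcloud(p)
    if name: save(p,name)
    d=np.hypot(W[...,0]-c[0],W[...,1]-c[1]); z=W[...,2]
    m=(abs(z-zt)<.005)&(d<rout+.006)
    X=W[m]; A=np.c_[X[:,:2]-np.array(c),np.ones(len(X))]; s=np.linalg.lstsq(A,X[:,2],rcond=None)[0]
    print("top z",s[2].round(4),"tilt deg",np.degrees(s[:2]).round(2),"circ",rim(W,m))
    cs=cv2.findContours(m.astype(np.uint8),cv2.RETR_CCOMP,cv2.CHAIN_APPROX_NONE)[0]
    for k in sorted(cs,key=len)[-3:]:
        if len(k)>20: print("  contour fit",robfit(W[k[:,0,1],k[:,0,0],:2]))
    s=bot.get_obs(); print("tcp",s["ee_pos"].round(4),"q",s["q"].round(1),"t",s["time"])
    return p,W
E
python3 - <<'E'
from h import *
ringlook((.578,-.316),.047,.018,.03,"w4")
E
```

```text
top z 0.0467 tilt deg [ 0.05 -0.31] circ (array([ 0.5778, -0.316 ]), 0.0306, 1594)
  contour fit (array([ 0.5777, -0.3156]), 0.0181, 86)
  contour fit (array([ 0.5775, -0.3155]), 0.0294, 137)
tcp [ 0.5885 -0.1967  0.1666] q [-18.5  13.9  13.   89.1  -0.    3.1] t 9.65
```

The ring is seated: top at 46.7 mm, level, bore centre (0.5777, -0.3157). Next the hub.

play_rows(
  targets=[
    {"grip": 0,"linear": [-1,3,0],"delta_rot": [0,0,0]},
    {"grip": 0,"linear": [-2.5,7,0],"delta_rot": [0,0,0]},
    {"grip": 0,"linear": [-4,11,0],"delta_rot": [0,0,0]},
    {"grip": 0,"linear": [-5.5,15,0],"delta_rot": [0,0,0]},
    {"grip": 0,"linear": [-7,19,0],"delta_rot": [0,0,0]},
    {"grip": 0,"linear": [-8.5,23,0],"delta_rot": [0,0,0]},
    {"grip": 0,"linear": [-10,27,1],"delta_rot": [0,0,0]},
    {"grip": 0,"linear": [-11.5,31,2],"delta_rot": [0,0,0]},
    {"grip": 0,"linear": [-11.8,31.5,2],"delta_rot": [0,0,0]},
    {"grip": 0,"linear": [-11.8,31.5,2],"delta_rot": [0,0,0]},
  ],
)

```text
time: 10.65
ee_pos: [0.4705, 0.1189, 0.1865]
tcp_rot: [180.0, 0.0, 158.5]
wrist_force: [-0.4, -0.3, -0.5]
opening: 0.0855
grasp_force: 0.0
```

play_rows(
  targets=[
    {"grip": 0,"linear": [0,0,0],"delta_rot": [0,0,0]},
    {"grip": 0,"linear": [0,0,0],"delta_rot": [0,0,0]},
  ],
)

```text
time: 10.85
ee_pos: [0.4709, 0.1174, 0.1858]
tcp_rot: [-180.0, -0.0, 158.3]
wrist_force: [-0.5, -0.4, -0.2]
opening: 0.0851
grasp_force: 0.0
```

Run:
```python
from h import *
p,W=ringlook((.474,.117),.044,.0135,.022,"w5")
```

```text
top z 0.0437 tilt deg [ 0.15 -0.21] circ (array([0.4722, 0.119 ]), 0.022, 934)
  contour fit (array([0.4718, 0.119 ]), 0.0137, 75)
  contour fit (array([0.4718, 0.1191]), 0.0212, 118)
tcp [0.4709 0.1175 0.1858] q [14.  -4.5 -4.5 90.1 -0.  35.7] t 10.9
```

View pics/w5.png

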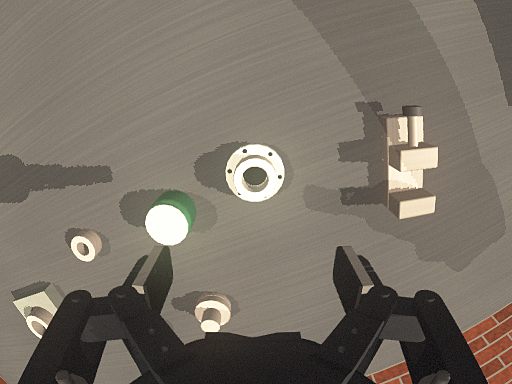

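The hub is at (255,178), with the boss fitted at (0.472, 0.119), r = 22 mm; the tin at (168,220) clears the left finger by about 30 mm. I'll grip the boss above the flange.

play_rows(
  targets=[
    {"grip": 0,"linear": [0.2,0.1,-3],"delta_rot": [0,0,0]},
    {"grip": 0,"linear": [0.2,0.1,-6],"delta_rot": [0,0,0]},
    {"grip": 0,"linear": [0.2,0.1,-9],"delta_rot": [0,0,0]},
    {"grip": 0,"linear": [0.2,0.1,-12],"delta_rot": [0,0,0]},
    {"grip": 0,"linear": [0.2,0.1,-14],"delta_rot": [0,0,0]},
    {"grip": 0,"linear": [0.2,0.1,-15.2],"delta_rot": [0,0,0]},
    {"grip": 0,"linear": [0.2,0.1,-15.9],"delta_rot": [0,0,0]},
    {"grip": 0,"linear": [0.2,0.1,-15.9],"delta_rot": [0,0,0]},
    {"grip": 0,"linear": [0.2,0.1,-15.9],"delta_rot": [0,0,0]},
  ],
)

```text
time: 11.8
ee_pos: [0.4731, 0.1197, 0.0281]
tcp_rot: [180.0, 0.1, 158.4]
wrist_force: [-0.1, -0.1, 0.4]
opening: 0.0853
grasp_force: 0.0
```

play_rows(
  targets=[
    {"grip": 180,"linear": [0,0,0],"delta_rot": [0,0,0]},
    {"grip": 180,"linear": [0,0,0],"delta_rot": [0,0,0]},
    {"grip": 180,"linear": [0,0,0],"delta_rot": [0,0,0]},
    {"grip": 180,"linear": [0,0,0],"delta_rot": [0,0,0]},
    {"grip": 180,"linear": [0,0,0],"delta_rot": [0,0,0]},
    {"grip": 180,"linear": [0,0,0],"delta_rot": [0,0,0]},
    {"grip": 180,"linear": [0,0,0],"delta_rot": [0,0,0]},
    {"grip": 180,"linear": [0,0,0],"delta_rot": [0,0,0]},
    {"grip": 180,"linear": [0,0,0],"delta_rot": [0,0,0]},
  ],
)

```text
time: 12.7
ee_pos: [0.4729, 0.1199, 0.0281]
tcp_rot: [180.0, 0.1, 158.4]
wrist_force: [-0.5, 0.3, 5.2]
opening: 0.0419
grasp_force: 40.5
```

play_rows(
  targets=[
    {"grip": 180,"linear": [0,0,1],"delta_rot": [0,0,0]},
    {"grip": 180,"linear": [0,0,4],"delta_rot": [0,0,0]},
    {"grip": 180,"linear": [0,0,8],"delta_rot": [0,0,0]},
    {"grip": 180,"linear": [0,0,12],"delta_rot": [0,0,0]},
    {"grip": 180,"linear": [0,0,16],"delta_rot": [0,0,0]},
    {"grip": 180,"linear": [0,0,18],"delta_rot": [0,0,0]},
    {"grip": 180,"linear": [0,0,18],"delta_rot": [0,0,0]},
    {"grip": 180,"linear": [0,0,18],"delta_rot": [0,0,0]},
  ],
)

```text
time: 13.5
ee_pos: [0.4724, 0.1198, 0.2065]
tcp_rot: [-180.0, -0.0, 158.4]
wrist_force: [0.8, -0.1, -2.9]
opening: 0.0423
grasp_force: 41.4
```

Run:
```python
from h import *
s=bot.get_obs();t=s["ee_pos"];print(s["grasp_force"],s["wrist_force"])
p,W=ringlook(t[:2]-[.001,0],t[2]-.0255+.044,.0135,.022,"w6")
```

```text
41.38726802542806 [ 0.75945549 -0.12763619 -2.92308287]
top z 0.2227 tilt deg [-0.49 -0.12] circ (array([0.468 , 0.1211]), 0.0268, 3554)
  contour fit (array([0.4722, 0.1196]), 0.0135, 145)
  contour fit (array([0.4723, 0.1196]), 0.0214, 221)
tcp [0.472  0.1197 0.2057] q [14.2 -4.  -1.8 92.3  0.  35.8] t 13.55
```

View pics/w6.png

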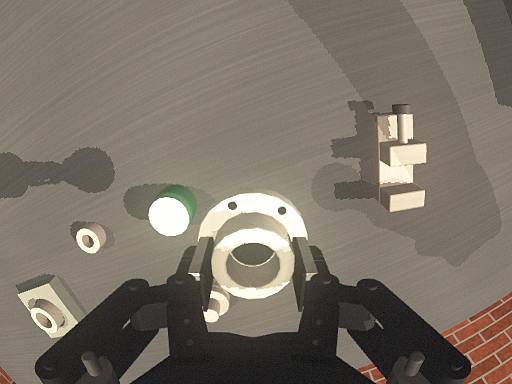

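The hub is held upright on its boss at (253,255), with the TCP 27 mm above its underside and the bore on the TCP axis. I'll carry it to the ring.

play_rows(
  targets=[
    {"grip": 180,"linear": [0.5,-2,0],"delta_rot": [0,0,0]},
    {"grip": 180,"linear": [1.5,-6,0],"delta_rot": [0,0,0]},
    {"grip": 180,"linear": [2.5,-10,0],"delta_rot": [0,0,0]},
    {"grip": 180,"linear": [3.5,-14,0],"delta_rot": [0,0,0]},
    {"grip": 180,"linear": [4.5,-18,0],"delta_rot": [0,0,0]},
    {"grip": 180,"linear": [5.5,-22,0],"delta_rot": [0,0,0]},
    {"grip": 180,"linear": [6.5,-26,0],"delta_rot": [0,0,0]},
    {"grip": 180,"linear": [7.5,-30,0],"delta_rot": [0,0,0]},
    {"grip": 180,"linear": [8.5,-34,0],"delta_rot": [0,0,0]},
    {"grip": 180,"linear": [9.5,-38,0],"delta_rot": [0,0,0]},
  ],
)

```text
time: 14.55
ee_pos: [0.567, -0.2617, 0.2049]
tcp_rot: [180.0, -0.2, 158.4]
wrist_force: [0.5, -0.3, -1.5]
opening: 0.0421
grasp_force: 41.4
```

play_rows(
  targets=[
    {"grip": 180,"linear": [0.6,-3,0],"delta_rot": [0,0,0]},
    {"grip": 180,"linear": [1.05,-5.5,-2],"delta_rot": [0,0,0]},
    {"grip": 180,"linear": [1.05,-5.5,-6],"delta_rot": [0,0,0]},
    {"grip": 180,"linear": [1.05,-5.5,-10],"delta_rot": [0,0,0]},
    {"grip": 180,"linear": [1.05,-5.5,-12],"delta_rot": [0,0,0]},
    {"grip": 180,"linear": [1.05,-5.5,-12],"delta_rot": [0,0,0]},
    {"grip": 180,"linear": [1.05,-5.5,-12],"delta_rot": [0,0,0]},
  ],
)

```text
time: 15.25
ee_pos: [0.5775, -0.3149, 0.0865]
tcp_rot: [180.0, -0.1, 158.4]
wrist_force: [-0.3, 0.1, -2.3]
opening: 0.0418
grasp_force: 41.5
```

play_rows(
  targets=[
    {"grip": 180,"linear": [0,-0.05,-0.6],"delta_rot": [0,0,0]},
    {"grip": 180,"linear": [0,-0.05,-1.1],"delta_rot": [0,0,0]},
    {"grip": 180,"linear": [0,-0.05,-1.4],"delta_rot": [0,0,0]},
    {"grip": 180,"linear": [0,-0.05,-1.6],"delta_rot": [0,0,0]},
    {"grip": 180,"linear": [0,-0.05,-1.6],"delta_rot": [0,0,0]},
  ],
)

```text
time: 15.75
ee_pos: [0.5779, -0.3157, 0.071]
tcp_rot: [180.0, -0.0, 158.4]
wrist_force: [0.7, 0.5, -2.6]
opening: 0.0419
grasp_force: 41.5
```

play_rows(
  targets=[
    {"grip": 180,"linear": [0,0,-0.2],"delta_rot": [0,0,0]},
    {"grip": 180,"linear": [0,0,-0.4],"delta_rot": [0,0,0]},
    {"grip": 180,"linear": [0,0,-0.5],"delta_rot": [0,0,0]},
    {"grip": 180,"linear": [0,0,-0.6],"delta_rot": [0,0,0]},
    {"grip": 180,"linear": [0,0,-0.6],"delta_rot": [0,0,0]},
  ],
)

```text
time: 16.25
ee_pos: [0.5781, -0.3157, 0.0654]
tcp_rot: [-180.0, 0.0, 158.4]
wrist_force: [0.2, -0.8, -2.3]
opening: 0.0424
grasp_force: 41.5
```

Spigot is inside the ring without contact (about 1 mm to go). Lowering the last bit, then releasing.

play_rows(
  targets=[
    {"grip": 180,"linear": [0,0,-0.1],"delta_rot": [0,0,0]},
    {"grip": 180,"linear": [0,0,-0.1],"delta_rot": [0,0,0]},
    {"grip": 120,"linear": [0,0,-0.1],"delta_rot": [0,0,0]},
    {"grip": 0,"linear": [0,0,-0.1],"delta_rot": [0,0,0]},
    {"grip": 0,"linear": [0,0,-0.1],"delta_rot": [0,0,0]},
    {"grip": 0,"linear": [0,0,-0.1],"delta_rot": [0,0,0]},
    {"grip": 0,"linear": [0,0,0],"delta_rot": [0,0,0]},
    {"grip": 0,"linear": [0,0,3],"delta_rot": [0,0,0]},
    {"grip": 0,"linear": [0,0,7],"delta_rot": [0,0,0]},
    {"grip": 0,"linear": [0,2,11],"delta_rot": [0,0,0]},
  ],
)

```text
time: 17.25
ee_pos: [0.5774, -0.2968, 0.1758]
tcp_rot: [-180.0, -0.1, 158.3]
wrist_force: [1.1, 1.3, -0.6]
opening: 0.0857
grasp_force: 0.0
```

play_rows(
  targets=[
    {"grip": 0,"linear": [1,3,0],"delta_rot": [0,0,0]},
    {"grip": 0,"linear": [2,7,1],"delta_rot": [0,0,0]},
    {"grip": 0,"linear": [2,9,1],"delta_rot": [0,0,0]},
    {"grip": 0,"linear": [2,9,1],"delta_rot": [0,0,0]},
    {"grip": 0,"linear": [2,9,1],"delta_rot": [0,0,0]},
  ],
)

```text
time: 17.75
ee_pos: [0.5978, -0.2057, 0.185]
tcp_rot: [-180.0, -0.0, 158.5]
wrist_force: [-0.3, 0.4, -0.2]
opening: 0.0855
grasp_force: 0.0
```

Run:
```python
from h import *
p,W=ringlook((.578,-.316),.081,.0135,.022,"w7")
ringlook((.641,-.123),.034,.0065,.018)
```

```text
top z 0.0806 tilt deg [ 0.24 -0.68] circ (array([ 0.578 , -0.3158]), 0.0224, 993)
  contour fit (array([ 0.5783, -0.3159]), 0.0136, 67)
  contour fit (array([ 0.578 , -0.3159]), 0.0213, 108)
tcp [ 0.5977 -0.2062  0.1848] q [-19.   15.9  17.4  91.6  -0.    2.6] t 17.8
top z 0.0339 tilt deg [0.47 0.63] circ (array([ 0.6399, -0.1225]), 0.0185, 765)
  contour fit (array([ 0.6396, -0.122 ]), 0.0066, 30)
  contour fit (array([ 0.6394, -0.1225]), 0.0175, 83)
tcp [ 0.5977 -0.2066  0.1848] q [-19.1  15.9  17.4  91.6  -0.    2.6] t 17.85
```

View pics/w7.png

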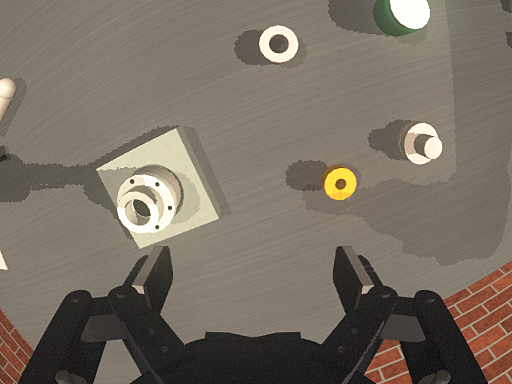

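The hub is seated (top at 80.6 mm against 81 expected, level), with its bore at (0.578, -0.316). The bush at (340,184) fits as (0.6396, -0.1223).

play_rows(
  targets=[
    {"grip": 0,"linear": [2,4,0],"delta_rot": [0,0,0]},
    {"grip": 0,"linear": [4.2,8.4,0],"delta_rot": [0,0,0]},
    {"grip": 0,"linear": [4.2,8.4,-4],"delta_rot": [0,0,0]},
    {"grip": 0,"linear": [4.2,8.4,-8],"delta_rot": [0,0,0]},
    {"grip": 0,"linear": [4.2,8.4,-12],"delta_rot": [0,0,0]},
    {"grip": 0,"linear": [4.2,8.4,-15],"delta_rot": [0,0,0]},
    {"grip": 0,"linear": [4.2,8.4,-16],"delta_rot": [0,0,0]},
    {"grip": 0,"linear": [4.2,8.4,-16.5],"delta_rot": [0,0,0]},
    {"grip": 0,"linear": [4.2,8.4,-16.5],"delta_rot": [0,0,0]},
    {"grip": 0,"linear": [4.2,8.4,-16.5],"delta_rot": [0,0,0]},
  ],
)

```text
time: 18.85
ee_pos: [0.641, -0.1222, 0.0222]
tcp_rot: [180.0, 0.2, 158.4]
wrist_force: [-0.3, 0.1, 0.5]
opening: 0.0853
grasp_force: 0.0
```

play_rows(
  targets=[
    {"grip": 200,"linear": [0,0,0],"delta_rot": [0,0,0]},
    {"grip": 200,"linear": [0,0,0],"delta_rot": [0,0,0]},
    {"grip": 200,"linear": [0,0,0],"delta_rot": [0,0,0]},
    {"grip": 200,"linear": [0,0,0],"delta_rot": [0,0,0]},
    {"grip": 200,"linear": [0,0,0],"delta_rot": [0,0,0]},
    {"grip": 200,"linear": [0,0,0],"delta_rot": [0,0,0]},
    {"grip": 200,"linear": [0,0,0],"delta_rot": [0,0,0]},
    {"grip": 200,"linear": [0,0,0],"delta_rot": [0,0,0]},
    {"grip": 200,"linear": [0,0,0],"delta_rot": [0,0,0]},
    {"grip": 200,"linear": [0,0,0],"delta_rot": [0,0,0]},
  ],
)

```text
time: 19.85
ee_pos: [0.6403, -0.1218, 0.0209]
tcp_rot: [180.0, 0.0, 158.4]
wrist_force: [-0.8, 0.4, 5.7]
opening: 0.0342
grasp_force: 39.7
```

play_rows(
  targets=[
    {"grip": 200,"linear": [0,0,1],"delta_rot": [0,0,0]},
    {"grip": 200,"linear": [0,0,4],"delta_rot": [0,0,0]},
    {"grip": 200,"linear": [0,0,8],"delta_rot": [0,0,0]},
    {"grip": 200,"linear": [0,0,12],"delta_rot": [0,0,0]},
    {"grip": 200,"linear": [0,0,16],"delta_rot": [0,0,0]},
    {"grip": 200,"linear": [0,0,18],"delta_rot": [0,0,0]},
    {"grip": 200,"linear": [0,0,18],"delta_rot": [0,0,0]},
    {"grip": 200,"linear": [0,0,18],"delta_rot": [0,0,0]},
  ],
)

```text
time: 20.65
ee_pos: [0.64, -0.1217, 0.1995]
tcp_rot: [-180.0, -0.0, 158.4]
wrist_force: [-0.0, 0.3, -1.5]
opening: 0.034
grasp_force: 40.1
```

Run:
```python
from h import *
s=bot.get_obs();t=s["ee_pos"];print(s["grasp_force"],s["wrist_force"])
p,W=ringlook(t[:2],t[2]-.020+.034,.0065,.012,"w8")
```

```text
40.09794294834137 [-0.04381762  0.26201345 -1.51768658]
top z 0.2126 tilt deg [ 0.74 -0.28] circ (array([ 0.64  , -0.1217]), 0.0181, 3044)
  contour fit (array([ 0.6398, -0.1218]), 0.0065, 62)
  contour fit (array([ 0.6398, -0.1218]), 0.0175, 213)
tcp [ 0.6396 -0.1216  0.1985] q [-10.8  19.   22.8  93.9   0.   10.8] t 20.7
```

View pics/w8.png

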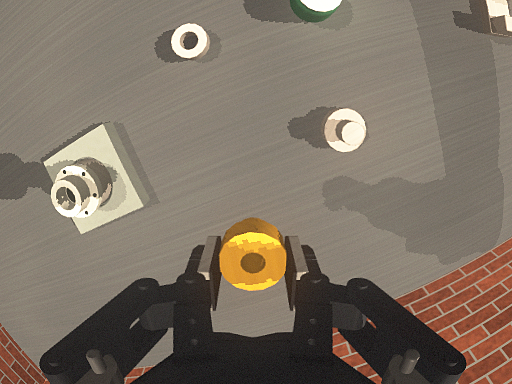

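The bush is held upright at (252,258), centred on the TCP. I'll carry it over the hub's bore.

play_rows(
  targets=[
    {"grip": 200,"linear": [-1,-3,0],"delta_rot": [0,0,0]},
    {"grip": 200,"linear": [-2.2,-7,0],"delta_rot": [0,0,0]},
    {"grip": 200,"linear": [-3.5,-11,0],"delta_rot": [0,0,0]},
    {"grip": 200,"linear": [-4.8,-15,0],"delta_rot": [0,0,0]},
    {"grip": 200,"linear": [-6.2,-19.4,0],"delta_rot": [0,0,0]},
    {"grip": 200,"linear": [-6.2,-19.4,-3],"delta_rot": [0,0,0]},
    {"grip": 200,"linear": [-6.2,-19.4,-6.5],"delta_rot": [0,0,0]},
    {"grip": 200,"linear": [-6.2,-19.4,-8.8],"delta_rot": [0,0,0]},
    {"grip": 200,"linear": [-6.2,-19.4,-8.8],"delta_rot": [0,0,0]},
    {"grip": 200,"linear": [-6.2,-19.4,-8.8],"delta_rot": [0,0,0]},
  ],
)

```text
time: 21.7
ee_pos: [0.5774, -0.3153, 0.1114]
tcp_rot: [180.0, -0.1, 158.4]
wrist_force: [0.2, 0.5, -0.4]
opening: 0.0341
grasp_force: 40.3
```

play_rows(
  targets=[
    {"grip": 200,"linear": [0,0,0],"delta_rot": [0,0,0]},
  ],
)

```text
time: 21.8
ee_pos: [0.5785, -0.3158, 0.1136]
tcp_rot: [-180.0, 0.1, 158.4]
wrist_force: [-0.2, 0.3, -1.0]
opening: 0.0339
grasp_force: 40.3
```

play_rows(
  targets=[
    {"grip": 200,"linear": [0,0,-0.7],"delta_rot": [0,0,0]},
    {"grip": 200,"linear": [0,0,-1.3],"delta_rot": [0,0,0]},
    {"grip": 200,"linear": [0,0,-1.7],"delta_rot": [0,0,0]},
    {"grip": 200,"linear": [0,0,-2.0],"delta_rot": [0,0,0]},
    {"grip": 200,"linear": [0,0,-2.0],"delta_rot": [0,0,0]},
  ],
)

```text
time: 22.3
ee_pos: [0.5778, -0.3156, 0.0916]
tcp_rot: [180.0, -0.1, 158.4]
wrist_force: [0.3, 0.9, -1.7]
opening: 0.0342
grasp_force: 40.3
```

play_rows(
  targets=[
    {"grip": 200,"linear": [0,0,-0.3],"delta_rot": [0,0,0]},
    {"grip": 200,"linear": [0,0,-0.5],"delta_rot": [0,0,0]},
    {"grip": 200,"linear": [0,0,-0.6],"delta_rot": [0,0,0]},
    {"grip": 200,"linear": [0,0,-0.7],"delta_rot": [0,0,0]},
    {"grip": 200,"linear": [0,0,-0.7],"delta_rot": [0,0,0]},
  ],
)

```text
time: 22.8
ee_pos: [0.578, -0.3157, 0.0851]
tcp_rot: [180.0, -0.0, 158.4]
wrist_force: [-0.2, -0.3, -1.4]
opening: 0.034
grasp_force: 40.3
```

The shank is inside with no contact and about 1–2 mm left to go. I'll lower a little, release, retreat and look.

play_rows(
  targets=[
    {"grip": 200,"linear": [0,0,-0.1],"delta_rot": [0,0,0]},
    {"grip": 200,"linear": [0,0,-0.1],"delta_rot": [0,0,0]},
    {"grip": 150,"linear": [0,0,-0.1],"delta_rot": [0,0,0]},
    {"grip": 0,"linear": [0,0,-0.1],"delta_rot": [0,0,0]},
    {"grip": 0,"linear": [0,0,-0.1],"delta_rot": [0,0,0]},
    {"grip": 0,"linear": [0,0,-0.1],"delta_rot": [0,0,0]},
    {"grip": 0,"linear": [0,0,0],"delta_rot": [0,0,0]},
    {"grip": 0,"linear": [0,0,3],"delta_rot": [0,0,0]},
    {"grip": 0,"linear": [0,0,7],"delta_rot": [0,0,0]},
    {"grip": 0,"linear": [0,2,11],"delta_rot": [0,0,0]},
  ],
)

```text
time: 23.8
ee_pos: [0.5774, -0.2969, 0.1959]
tcp_rot: [-180.0, -0.1, 158.3]
wrist_force: [1.1, 0.4, 0.9]
opening: 0.0854
grasp_force: 0.0
```

play_rows(
  targets=[
    {"grip": 0,"linear": [1,3,0],"delta_rot": [0,0,0]},
    {"grip": 0,"linear": [2,7,0],"delta_rot": [0,0,0]},
    {"grip": 0,"linear": [2.5,10,0],"delta_rot": [0,0,0]},
    {"grip": 0,"linear": [2.5,10,0],"delta_rot": [0,0,0]},
    {"grip": 0,"linear": [2.5,10,0],"delta_rot": [0,0,0]},
  ],
)

```text
time: 24.3
ee_pos: [0.6032, -0.1953, 0.1955]
tcp_rot: [-180.0, 0.0, 158.5]
wrist_force: [-0.1, -0.2, 0.5]
opening: 0.0857
grasp_force: 0.0
```

```bash
cat >> h.py <<'E'
def disc(W,c,zt,rout):
    d=np.hypot(W[...,0]-c[0],W[...,1]-c[1]); m=(abs(W[...,2]-zt)<.004)&(d<rout+.006)
    print("disc z",np.median(W[m][:,2]).round(4),rim(W,m))
    k=max(cv2.findContours(m.astype(np.uint8),cv2.RETR_EXTERNAL,cv2.CHAIN_APPROX_NONE)[0],key=len); print("  fit",robfit(W[k[:,0,1],k[:,0,0],:2]))
E
python3 - <<'E'
from h import *
p,W=ringlook((.578,-.316),.097,.0065,.018,"w9")
disc(W,(.637,-.0115),.046,.013); disc(W,(.637,-.0115),.020,.025)
print([ (round(t["conf"],2),t["box"]) for t in bot.search_frame(p,"cap")])
E
```

```text
top z 0.0969 tilt deg [ 0.34 -1.41] circ (array([ 0.5781, -0.3162]), 0.0188, 913)
  contour fit (array([ 0.5779, -0.3156]), 0.0066, 30)
  contour fit (array([ 0.5779, -0.3155]), 0.0176, 99)
tcp [ 0.603  -0.196   0.1954] q [-18.   16.2  19.   92.8  -0.    3.6] t 24.35
disc z 0.0461 (array([ 0.6353, -0.009 ]), 0.0133, 357)
  fit (array([ 0.6352, -0.0092]), 0.0123, 51)
disc z 0.0202 (array([ 0.6354, -0.0092]), 0.0252, 695)
  fit (array([ 0.6348, -0.0093]), 0.024, 74)
[(0.82, [385.1, 117.0, 427.6, 163.5])]
```

View pics/w9.png

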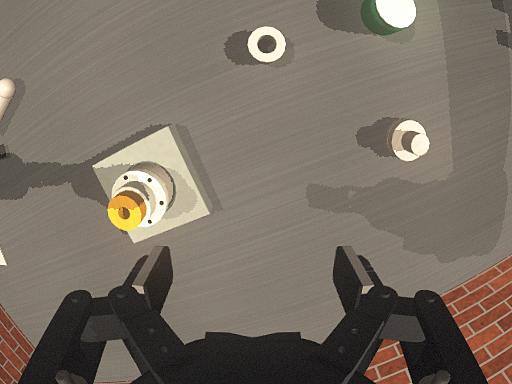

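The bush is seated (head top at 96.9 mm against 97 expected) at (0.578, -0.3158). The cap at (410,142) fits as (0.6353, -0.0091).

play_rows(
  targets=[
    {"grip": 0,"linear": [0.7,4,0],"delta_rot": [0,0,0]},
    {"grip": 0,"linear": [1.5,8,0],"delta_rot": [0,0,0]},
    {"grip": 0,"linear": [2.2,12,0],"delta_rot": [0,0,0]},
    {"grip": 0,"linear": [2.9,16,0],"delta_rot": [0,0,0]},
    {"grip": 0,"linear": [3.25,18.7,-1],"delta_rot": [0,0,0]},
    {"grip": 0,"linear": [3.25,18.7,-5],"delta_rot": [0,0,0]},
    {"grip": 0,"linear": [3.25,18.7,-9],"delta_rot": [0,0,0]},
    {"grip": 0,"linear": [3.25,18.7,-11],"delta_rot": [0,0,0]},
    {"grip": 0,"linear": [3.25,18.7,-11],"delta_rot": [0,0,0]},
    {"grip": 0,"linear": [3.25,18.7,-11],"delta_rot": [0,0,0]},
  ],
)

```text
time: 25.4
ee_pos: [0.6357, -0.0097, 0.0859]
tcp_rot: [180.0, 0.0, 158.3]
wrist_force: [1.0, -0.2, 0.0]
opening: 0.0859
grasp_force: 0.0
```

play_rows(
  targets=[
    {"grip": 0,"linear": [0,0.05,-3],"delta_rot": [0,0,0]},
    {"grip": 0,"linear": [0,0.05,-5],"delta_rot": [0,0,0]},
    {"grip": 0,"linear": [0,0.05,-6],"delta_rot": [0,0,0]},
    {"grip": 0,"linear": [0,0.05,-6.2],"delta_rot": [0,0,0]},
    {"grip": 0,"linear": [0,0.05,-6.2],"delta_rot": [0,0,0]},
    {"grip": 0,"linear": [0,0.05,-6.2],"delta_rot": [0,0,0]},
  ],
)

```text
time: 26.0
ee_pos: [0.6364, -0.0083, 0.0249]
tcp_rot: [180.0, 0.1, 158.4]
wrist_force: [-0.6, 0.6, 1.0]
opening: 0.0851
grasp_force: 0.0
```

play_rows(
  targets=[
    {"grip": 220,"linear": [0,0,0],"delta_rot": [0,0,0]},
    {"grip": 220,"linear": [0,0,0],"delta_rot": [0,0,0]},
    {"grip": 220,"linear": [0,0,0],"delta_rot": [0,0,0]},
    {"grip": 220,"linear": [0,0,0],"delta_rot": [0,0,0]},
    {"grip": 220,"linear": [0,0,0],"delta_rot": [0,0,0]},
    {"grip": 220,"linear": [0,0,0],"delta_rot": [0,0,0]},
    {"grip": 220,"linear": [0,0,0],"delta_rot": [0,0,0]},
    {"grip": 220,"linear": [0,0,0],"delta_rot": [0,0,0]},
    {"grip": 220,"linear": [0,0,0],"delta_rot": [0,0,0]},
    {"grip": 220,"linear": [0,0,0],"delta_rot": [0,0,0]},
  ],
)

```text
time: 27.0
ee_pos: [0.6356, -0.0083, 0.0235]
tcp_rot: [180.0, 0.0, 158.4]
wrist_force: [-2.5, -0.3, 5.0]
opening: 0.0247
grasp_force: 39.5
```

play_rows(
  targets=[
    {"grip": 220,"linear": [0,0,1],"delta_rot": [0,0,0]},
    {"grip": 220,"linear": [0,0,4],"delta_rot": [0,0,0]},
    {"grip": 220,"linear": [0,0,8],"delta_rot": [0,0,0]},
    {"grip": 220,"linear": [0,0,12],"delta_rot": [0,0,0]},
    {"grip": 220,"linear": [0,0,16],"delta_rot": [0,0,0]},
    {"grip": 220,"linear": [0,0,18],"delta_rot": [0,0,0]},
    {"grip": 220,"linear": [0,0,18],"delta_rot": [0,0,0]},
    {"grip": 220,"linear": [0,0,18],"delta_rot": [0,0,0]},
  ],
)

```text
time: 27.8
ee_pos: [0.6354, -0.0082, 0.2021]
tcp_rot: [-180.0, -0.1, 158.4]
wrist_force: [0.7, 0.4, -4.3]
opening: 0.0245
grasp_force: 39.6
```

Run:
```python
from h import *
p=bot.camera("wrist");W=wcloud(p);save(p,"w10")
s=bot.get_obs();t=s["ee_pos"];print(t,s["grasp_force"],s["wrist_force"])
disc(W,t,t[2]+.023,.007); disc(W,t,t[2]-.003,.025)
```

```text
[ 0.63502315 -0.00819325  0.20111443] 39.64152216911316 [ 0.21241651 -0.63348218 -3.8091707 ]
disc z 0.2245 (array([ 0.635 , -0.0082]), 0.013, 1906)
  fit (array([ 0.6349, -0.0082]), 0.0123, 154)
disc z 0.1986 (array([ 0.6323, -0.0068]), 0.0245, 2100)
  fit (array([ 0.634 , -0.0077]), 0.0234, 89)
```

View pics/w10.png

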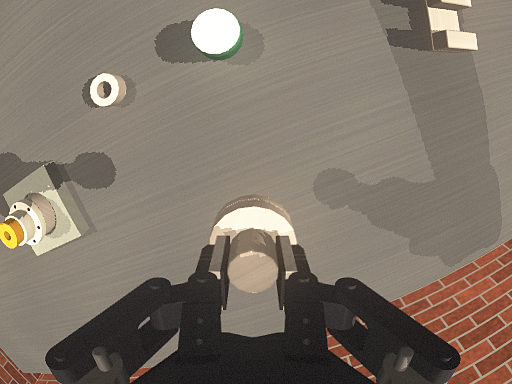

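The cap is held upright by its stem (253,260), centred, with the TCP about 22.5 mm above its underside. I'll carry it over the bush.

play_rows(
  targets=[
    {"grip": 220,"linear": [-0.5,-2,0],"delta_rot": [0,0,0]},
    {"grip": 220,"linear": [-1.1,-6,0],"delta_rot": [0,0,0]},
    {"grip": 220,"linear": [-1.8,-10,0],"delta_rot": [0,0,0]},
    {"grip": 220,"linear": [-2.6,-14,0],"delta_rot": [0,0,0]},
    {"grip": 220,"linear": [-3.3,-18,0],"delta_rot": [0,0,0]},
    {"grip": 220,"linear": [-4,-22,0],"delta_rot": [0,0,0]},
    {"grip": 220,"linear": [-4.8,-26,0],"delta_rot": [0,0,0]},
    {"grip": 220,"linear": [-5.4,-29,0],"delta_rot": [0,0,0]},
    {"grip": 220,"linear": [-5.7,-30.8,0],"delta_rot": [0,0,0]},
    {"grip": 220,"linear": [-5.7,-30.8,0],"delta_rot": [0,0,0]},
  ],
)

```text
time: 28.85
ee_pos: [0.5775, -0.318, 0.201]
tcp_rot: [180.0, -0.2, 158.3]
wrist_force: [-0.0, 0.6, -2.9]
opening: 0.0245
grasp_force: 39.9
```

play_rows(
  targets=[
    {"grip": 220,"linear": [0,0,-3],"delta_rot": [0,0,0]},
    {"grip": 220,"linear": [0,0,-5.5],"delta_rot": [0,0,0]},
    {"grip": 220,"linear": [0,0,-7],"delta_rot": [0,0,0]},
    {"grip": 220,"linear": [0,0,-7],"delta_rot": [0,0,0]},
    {"grip": 220,"linear": [0,0,-7],"delta_rot": [0,0,0]},
    {"grip": 220,"linear": [0,0,-7],"delta_rot": [0,0,0]},
  ],
)

```text
time: 29.45
ee_pos: [0.5791, -0.3158, 0.1344]
tcp_rot: [-180.0, 0.1, 158.4]
wrist_force: [1.0, 0.2, -2.8]
opening: 0.0251
grasp_force: 39.9
```

play_rows(
  targets=[
    {"grip": 220,"linear": [-0.05,0,-0.6],"delta_rot": [0,0,0]},
    {"grip": 220,"linear": [-0.05,0,-1.1],"delta_rot": [0,0,0]},
    {"grip": 220,"linear": [-0.05,0,-1.5],"delta_rot": [0,0,0]},
    {"grip": 220,"linear": [-0.05,0,-1.8],"delta_rot": [0,0,0]},
    {"grip": 220,"linear": [-0.05,0,-2.0],"delta_rot": [0,0,0]},
    {"grip": 220,"linear": [-0.05,0,-2.0],"delta_rot": [0,0,0]},
    {"grip": 220,"linear": [-0.05,0,-2.0],"delta_rot": [0,0,0]},
  ],
)

```text
time: 30.15
ee_pos: [0.578, -0.3163, 0.1133]
tcp_rot: [-180.0, 0.0, 158.4]
wrist_force: [-0.4, -1.0, -3.0]
opening: 0.0244
grasp_force: 40.0
```

The pocket is around the head with no contact yet. I'll lower the last 1–2 mm and release.

play_rows(
  targets=[
    {"grip": 220,"linear": [0,0,-0.15],"delta_rot": [0,0,0]},
    {"grip": 220,"linear": [0,0,-0.15],"delta_rot": [0,0,0]},
    {"grip": 170,"linear": [0,0,-0.1],"delta_rot": [0,0,0]},
    {"grip": 0,"linear": [0,0,-0.1],"delta_rot": [0,0,0]},
    {"grip": 0,"linear": [0,0,-0.1],"delta_rot": [0,0,0]},
    {"grip": 0,"linear": [0,0,-0.1],"delta_rot": [0,0,0]},
    {"grip": 0,"linear": [0,0,0],"delta_rot": [0,0,0]},
    {"grip": 0,"linear": [0,0,3],"delta_rot": [0,0,0]},
    {"grip": 0,"linear": [0,0,7],"delta_rot": [0,0,0]},
    {"grip": 0,"linear": [0,2,11],"delta_rot": [0,0,0]},
  ],
)

```text
time: 31.15
ee_pos: [0.5774, -0.2974, 0.2238]
tcp_rot: [-180.0, -0.1, 158.3]
wrist_force: [0.5, -0.1, -0.3]
opening: 0.0851
grasp_force: 0.0
```

play_rows(
  targets=[
    {"grip": 0,"linear": [1,3,0],"delta_rot": [0,0,0]},
    {"grip": 0,"linear": [1,7,0],"delta_rot": [0,0,0]},
    {"grip": 0,"linear": [1,11,0],"delta_rot": [0,0,0]},
    {"grip": 0,"linear": [1,11,0],"delta_rot": [0,0,0]},
    {"grip": 0,"linear": [1,11,0],"delta_rot": [0,0,0]},
    {"grip": 0,"linear": [1,11,0],"delta_rot": [0,0,0]},
  ],
)

```text
time: 31.75
ee_pos: [0.588, -0.1868, 0.2232]
tcp_rot: [-180.0, 0.0, 158.4]
wrist_force: [-0.7, -0.2, -0.1]
opening: 0.0858
grasp_force: 0.0
```

Run:
```python
from h import *
p=bot.camera("wrist");W=wcloud(p);c=(.578,-.316)
disc(W,c,.135,.013); disc(W,c,.109,.025)
p2=bot.camera("side");W2=cloud(p2);disc(W2,c,.135,.013); disc(W2,c,.109,.025)
a=cv2.resize(p["color"][100:292,40:296],None,fx=1.5,fy=1.5);b=cv2.resize(p2["color"][250:384,220:398],(384,288))
cv2.imwrite("pics/end.png",np.hstack([a,b])[...,::-1])
for n in ["collar","tin","vice"]:
    t=bot.trace(p2,n)[0]; X=W2[t["pixels"]]; X=X[~np.isnan(X[:,0])]; zt=np.percentile(X[:,2],97); print(n,zt.round(4),cv2.minEnclosingCircle(X[X[:,2]>zt-.006][:,:2].astype(np.float32)))
```

```text
disc z 0.1349 (array([ 0.5779, -0.3164]), 0.0135, 498)
  fit (array([ 0.5784, -0.316 ]), 0.0124, 62)
disc z 0.109 (array([ 0.5785, -0.3159]), 0.0253, 953)
  fit (array([ 0.5782, -0.3159]), 0.024, 81)
disc z 0.1339 (array([ 0.5793, -0.3186]), 0.0131, 264)
  fit (array([ 0.5791, -0.3184]), 0.0122, 46)
disc z 0.1079 (array([ 0.5792, -0.3186]), 0.0253, 571)
  fit (array([ 0.5791, -0.3189]), 0.0239, 65)
collar 0.0242 ((0.48255324363708496, -0.13416169583797455), 0.020583977922797203)
tin 0.0481 ((0.48467934131622314, 0.00971776433289051), 0.02548220567405224)
vice 0.0491 ((0.5270446538925171, 0.28425952792167664), 0.05866715684533119)
```

View pics/end.png

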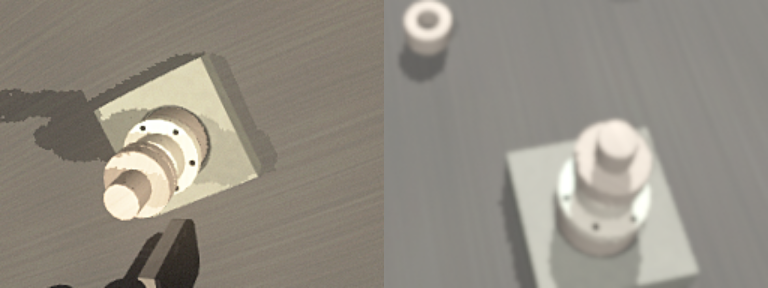

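Both views show the full upright stack (left about (140,185), right about (612,180)). The cap's top is at 134.9 mm against 135 expected, the fingers are clear, and the collar, tin and vice haven't moved.

```bash
python3 -c "
from workcell import bot
print(bot.job_done())"
```

```text
the job is handed in; nothing more can be done
None
```

The stack is built in the order asked (ring, hub, bush, cap), with every piece seated, upright and released at about 32 s; the vice, collar and tin have not moved, and the job is handed in, though it returned no verdict.

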